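# Cradle a spare air cylinder and pin it

### The arm

A 7-joint arm with a two-finger parallel gripper is mounted at the origin on the work surface. World frame = base frame: x ahead of the robot, y to its left, z up, the work surface at z = 0. Lengths are in mm, angles in degrees, forces in N, time in s.
With the tool pointing down it reaches from about 425 to 1025 mm from the base axis. Payload 9.4 kg.
Tool frame: the origin (TCP) lies on the centre line of the jaws, within the pads' length; the fingertips stand 11 mm ahead of it and the grasp point (between the pads) lies 8 mm behind it (ctrl.finger_overhang is the distance from the TCP to the fingertips, in mm); z points along the fingers, y is the line along which they close (so a half turn about z gives the same grasp; the last joint's range is limited). The gripper opens to 93 mm and grips with 3 to 60 N. Pads are 15 mm wide; open, the fingers measure 128 mm over their backs; the gripper's body (75 mm by 188 mm) begins 65 mm behind the grasp point.
Start: joints at [-75.499, 34.337, -0.143, 91.639, 0.103, 54.024, -4.572], TCP at [234.798, 685.926, 229.618] pointing down, gripper open.
Joint ranges: [-147.43, 147.43], [-19.82, 112.94], [-74.19, 73.91], [6.32, 146.72], [-59.91, 239.91], [6.04, 106.73], [-150.56, 150.56]. Speed limits (degrees/s): [127.2, 127.2, 172.46, 172.46, 180, 180, 180].

### API

Orientations are given as [roll, pitch, yaw] about the fixed x, y, z axes, in that order (R = Rz(yaw) Ry(pitch) Rx(roll)).
In Python, from bench import readout, capture, finish_job, spot_in, outline_of, ctrl gives the robot as it stands.
- The arm moves only by the tool step_arm, never from a script. Its argument "motion" is a list of rows, each a list of 2 entries, a list of its own where there are three numbers: the shift along the tool's x, y, z in mm, then the turn, a rotation vector about the tool's x, y, z in degrees. A call has exactly 10 rows; each row shifts and turns the commanded pose from where the row before left it, along the tool's axes as they then stand; what a row does not reach is not made up. A row lasts 1/12 s, in which the tool goes at most 41.7 mm and 7.16 degrees, less where a joint would pass 70% of its speed; a pose out of reach is approached as far as the arm can. A call is refused whole if a number of a shift passes 41.7 or a number of a turn 7.16, either way. A call with a gripper value outside its range is refused whole. "hand" is the opening, from 0 (shut) to 1 (fully open), set as the call begins (left out, the last holds). The fingers move at their own pace and stop on an object; "grip_force" is the grip in N (left out, the last holds). Time passes only in rows, so rows that do not move let the fingers close, or fill a call up. It gives the time, the measured TCP pose, the force, the opening and the grip force at its end, in the units of the state.
- readout.observe(): the state, without advancing time (a new reading comes with each control period).
- capture(name): name is "scene" or "top" or "wrist"; returns a dict with "pixels" (420x560x3 uint8, red, green, blue), "depth" (420x560 float32, mm along the optical axis (not along the pixel's ray), 0 where there is no reading), "K" (3x3 intrinsics, pixels), "rvec" (rotation vector, rad) and "tvec" (3), from world to camera coordinates, as OpenCV has them. Camera axes: x right, y down, z forward; pixel columns grow to the right and rows downward; lengths in mm; the calibration is good to about 2 mm. The wrist camera is an equidistant fisheye: a pixel r from the principal point sees the ray r / f radians off the axis. A picture is of the moment at which its call begins.
- finish_job(): hands the job in; it is judged then, once.
Trained networks look in the newest picture that a camera, given by its name, has taken for a name from the list of things; names that differ only in an ending like _2 or _b are one class to them, and where a whole thing is asked for, a point or a joint stands for the part that bears it (a point fixed in the world has none). Each returns a list of dicts, best first, with "p" (0 to 1); they miss things now and then, are a little off and sometimes report something else, mostly with a low value. They report only what shows in the picture. A call takes as long as a camera call. They do not tell look-alikes from the thing itself.
- spot_in(target, camera): "location" ([x, y, z] in mm, in world coordinates, good to about 4 mm: the middle of the surface that is visible of it).
- outline_of(target, camera): "mask" (420x560 bool, what is visible of it).
The state is a dict: "time_s": time; "q": joint angles; "qd": joint speeds; "joint_torque": joint torques, N m; "position": TCP position; "eef_rot": TCP orientation; "ft_force": force on the tool from outside, world axes, zero at the start; "ft_torque": the same for the moment, N m; "finger_gap": opening from 0.0 (shut) to 1.0 (fully open); "grasp_force": force on a finger pad.
Only numpy, scipy, OpenCV 4.12 (cv2) and the standard library are available. Lean on these libraries where they do the work, as an engineer would, in place of code of your own. Each camera call takes 0.05 s, during which the arm holds its last target. There are 200 camera calls.

### The job

Lay the spare air cylinder into the blue storage cradle, its flat eye over the yellow lug, lowering it into place rather than dropping it. Then take the red-headed lock pin from its green block and push it fully home, down through the eye and the lug. Leave the other stock on the bench where it is.

Things in the scene. Friction and masses are not known exactly. Their poses are not given: they have to be found in the camera images.
- cylinder: Loose tie-rod air cylinder lying on the bench, 0.4 to 0.75 kg, 204 mm long. Origin: middle of its underside; x runs along it from the eye end to the rod end, z up. Two square aluminium end caps 50 x 50 mm, 20 mm long, centred at x = -50 and +50 (z 0 to 50); a thin rod with a nut reaches x = 96. It balances within 15 mm of x = 0.
- tube (a point): Middle of the cylinder's grey tube, axes as the cylinder's, 25 mm above its underside: the place to grip it across from above. The tube is 40 mm in diameter and runs 40 mm each way to the end caps.
- eye_hole (a point): Centre of the 20 mm vertical hole in the cylinder's flat steel eye, at the eye's top face: on the cylinder at x = -90, z = 32 mm, axes as the cylinder's. The eye is 40 mm wide, 14 mm thick, x from -108 to -60. It ends 30 mm from the hole at the face of an end cap standing 18 mm higher, so pinch the pin with the fingers at the cylinder's two sides.
- cradle: Blue storage cradle fixed to the bench, placed and turned differently each time. Origin: on the bench under the middle of the seat; x along the seat away from the yellow lug, z up. Base plate 205 x 100 x 8 mm (x -115 to 90). Two black rests (x -62 to -38 and 38 to 62, tops at z = 20) carry the end caps. All of it is under 49 mm high and 82 mm wide above the plate.
- seat (a point): Middle of the cradle's seat, on the cradle at z = 20 mm, axes as the cradle's: the seated cylinder's origin lies here, x along x, with 2 to 3 mm play each way. At the rests side walls stand 54 mm apart, flaring to 72 mm at 47 mm above the bench; leaning end stops are 125 mm apart, wider above, 33 mm high. The middle 76 mm is open to the base plate for the fingers.
- lug_hole (a point): Centre of the vertical hole (20 mm diameter, 28 mm deep) in the top face of the cradle's yellow lug: on the cradle at x = -90, z = 36 mm, axes as the cradle's. The lug is 34 x 44 mm. The seated eye lies 2 mm above it, hole over hole, its top 52 mm above the bench.
- lock_pin: Loose lock pin, about 0.09 kg, 76 mm long, standing upright in the green block. Origin at its lower tip, z up along it. Steel shank of 12 mm diameter (z from 0 to 36, pointed over the last 4 mm), steel collar of 30 mm diameter (z from 36 to 40), red round head of 22 mm diameter (z from 40 to 76), to be gripped from above. The shank enters the holes loosely.
- pin_tip (a point): Lower tip of the pin.
- pin_shoulder (a point): Centre of the collar's underside, 36 mm above the tip; it rests on the eye's top when the pin is home.
- pin_block: Green block 60 x 60 x 45 mm fixed to the bench, with an 18 mm hole through its top in which the pin is parked, collar on the top face. Origin: centre of its underside.
- white_carton: Bystander: open white carton 90 x 130 x 50 mm. Origin: centre of its underside.
- yellow_carton: Bystander: closed flat yellow carton 50 x 140 x 30 mm. Origin: centre of its underside.
- green_jar: Bystander: green jar with white cap, 64 mm diameter, 70 mm high. Origin: centre of its underside.
- pipe_tee: Bystander: black plastic pipe tee 100 x 44 x 68 mm. Origin: centre of its underside.
Mind the look-alikes: they are no part of the job. Of the things shaped like the cradle, the blue one is meant.

How it is judged (in metres and radians):
On the way:
1. the cylinder lies seated in the cradle, eye over the lug (x of cylinder in the frame of cradle between -0.005 and 0.005 m and y of cylinder in the frame of cradle between -0.004 and 0.004 m and z of cylinder in the frame of cradle between 0.016 and 0.024 m and angle between the x axis of cylinder and the x axis of cradle, either way round below 0.07 rad and angle between cylinder's own z axis and vertical below 0.07 rad and horizontal distance between eye_hole and lug_hole below 0.008 m), for 0.2 s.
At the end, for the whole second after the job is handed in: The cylinder lies at rest in the cradle on both rests, eye over the lug (within 5 mm along and 4 mm across, 4 mm in height, 0.07 rad), and the lock pin stands at rest through eye and lug (both within 8 mm of the holes' centres), its collar within 4 mm of the eye's top, upright to 0.12 rad (all of step 1 and horizontal distance between pin_shoulder and eye_hole below 0.008 m and horizontal distance between pin_tip and lug_hole below 0.008 m and angle between lock_pin's own z axis and vertical below 0.12 rad and z of pin_shoulder in the frame of eye_hole between -0.004 and 0.004 m and z of pin_tip in the frame of lug_hole below -0.012 m and linear speed of each of cylinder, lock_pin below 0.02 m/s); the robot touches nothing.
It fails at once if the cylinder is dropped (moves faster than 0.6 m/s out of the fingers) (linear speed of cylinder above 0.6 m/s and contact force between the fingers and cylinder below 0.05 N).
It fails at once if a bystander is moved by more than 30 mm (distance of any of white_carton, yellow_carton, green_jar, pipe_tee from where it was at the start of the episode above 0.03 m).
It also fails if it takes over 64 s, if anything falls off the work surface, if the arm or the gripper's body presses on something with over 40 N, if the wrist force passes 120 N, or if a joint passes its speed limit or range.

## Working session

There is one attempt and no reset: what is moved stays moved. The work goes in short steps, Python scripts to look and compute and a tool call to move; the robot and the scene stay as the last step left them, time stands still between calls to the robot, and variables do not carry over. Pictures are saved under pics/ and viewed, at most 10 in all, crops included, and the job is handed in when it is done.

Besides the shell and the picture viewer there is one more tool, called after "Request:" in YAML: its name, and indented under it one key for each argument. step_arm: Moves the arm, as the interface text tells. Its arguments: {"type":"object","properties":{"motion":{"type":"array"},"hand":{"type":"number"},"grip_force":{"type":"number"}},"required":["motion"]}

```bash
mkdir -p pics; cat > h.py <<'E'
import numpy as np, cv2
from bench import readout, capture, finish_job, spot_in, outline_of, ctrl
def save(c,n): cv2.imwrite(f'pics/{n}.png',c['pixels'][:,:,::-1])
def world(c,fish=False):
    d=c['depth'];K=c['K'];h,w=d.shape
    u,v=np.meshgrid(np.arange(w),np.arange(h))
    x=(u-K[0,2])/K[0,0];y=(v-K[1,2])/K[1,1]
    if fish:
        r=np.hypot(x,y)+1e-9;s=np.tan(np.minimum(r,1.5))/r;x=x*s;y=y*s
    P=np.stack([x*d,y*d,d],-1)
    R=cv2.Rodrigues(np.array(c['rvec'],float))[0]
    W=(P-np.array(c['tvec']).reshape(3))@R
    W[d<=0]=np.nan
    return W
E
python3 - <<'E'
from h import *
s=readout.observe();print(s['position'],s['eef_rot'],s['time_s'])
for n in ['top','scene']:
    c=capture(n);save(c,n+'0');np.savez(n+'0.npz',W=world(c),p=c['pixels'])
    for t in ['cylinder','tube','eye_hole','cradle','seat','lug_hole','lock_pin','pin_block']:
        print(n,t,[(np.round(r['location']).tolist(),round(r['p'],2)) for r in spot_in(t,n)][:4])
E
```

```text
[234.637373   685.49542496 228.7677448 ] [-1.79914206e+02  6.41288928e-03  1.61106566e+02] 0.0
top cylinder [([530.0, 21.0, 42.0], 0.64)]
top tube [([531.0, 16.0, 44.0], 0.76)]
top eye_hole [([530.0, 17.0, 46.0], 0.55)]
top cradle [([742.0, -388.0, 7.0], 0.96), ([396.0, -437.0, 5.0], 0.77), ([508.0, -230.0, 11.0], 0.76)]
top seat [([400.0, -434.0, 8.0], 0.94), ([505.0, -227.0, 11.0], 0.9), ([743.0, -392.0, 11.0], 0.77)]
top lug_hole [([510.0, -228.0, 9.0], 0.85), ([399.0, -438.0, 10.0], 0.79), ([744.0, -394.0, 9.0], 0.66)]
top lock_pin [([497.0, 238.0, 74.0], 0.72), ([503.0, -228.0, 9.0], 0.36)]
top pin_block [([499.0, 236.0, 43.0], 0.88)]
scene cylinder [([543.0, 36.0, 35.0], 0.77)]
scene tube [([544.0, 30.0, 36.0], 0.92)]
scene eye_hole [([546.0, 30.0, 40.0], 0.76)]
scene cradle [([402.0, -430.0, 9.0], 0.98), ([511.0, -218.0, 8.0], 0.97), ([748.0, -377.0, 10.0], 0.8)]
scene seat [([748.0, -382.0, 8.0], 0.78), ([509.0, -220.0, 12.0], 0.56), ([402.0, -429.0, 8.0], 0.56)]
scene lug_hole [([398.0, -429.0, 8.0], 0.93), ([756.0, -372.0, 9.0], 0.69), ([507.0, -223.0, 8.0], 0.56)]
scene lock_pin [([509.0, 250.0, 68.0], 0.57)]
scene pin_block [([517.0, 256.0, 46.0], 0.75), ([508.0, 252.0, 71.0], 0.68)]
```

View pics/top0.png

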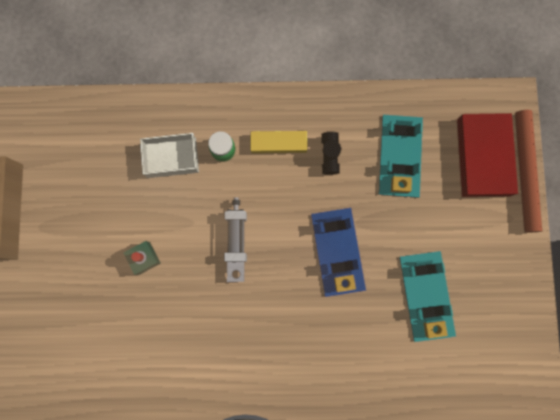

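View pics/scene0.png

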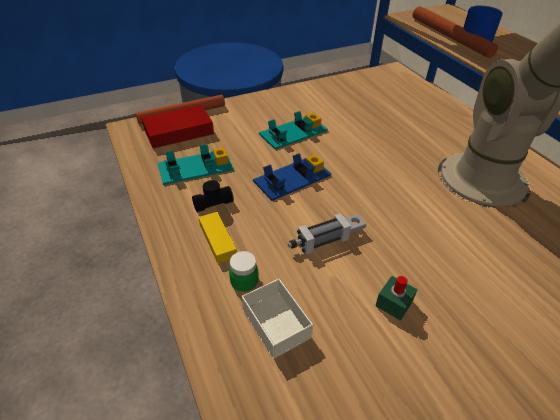

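The top view shows the cylinder at (236,242) with its eye towards the robot, the blue cradle at (338,252) with its lug at (345,283), and the pin at (138,257). The scene view agrees. Next I measure from depth and colour.

```bash
python3 - <<'E'
from h import *
f=np.load('top0.npz');W=f['W'];p=f['p'];hsv=cv2.cvtColor(p,cv2.COLOR_RGB2HSV)
def box(m,name):
    q=W[m];q=q[~np.isnan(q[:,0])]
    r=cv2.minAreaRect(q[:,:2].astype(np.float32));print(name,len(q),np.round(r[0],1),np.round(r[1],1),round(r[2],1),'mean',np.round(q.mean(0),1),'z',np.round(np.percentile(q[:,2],[5,50,95]),1))
    return q
H,S,V=[hsv[...,i] for i in range(3)]
def roi(x0,x1,y0,y1):
    m=np.zeros(H.shape,bool);m[y0:y1,x0:x1]=1;return m
b=roi(305,372,200,302)
box(b&(H>105)&(H<130)&(S>120),'blue'); box(b&(H>12)&(H<28)&(S>170)&(W[...,2]>25),'lug')
c=roi(215,258,190,292)
q=box(c&(W[...,2]>15),'cyl')
for nm,lo in(('cyl40',38),):
    q=box(c&(W[...,2]>lo),nm)
q=W[c&(W[...,2]>15)];m=q[:,:2].mean(0);u,s,vt=np.linalg.svd(q[:,:2]-m);print(m,np.degrees(np.arctan2(vt[0,1],vt[0,0])),'extent',np.percentile((q[:,:2]-m)@vt[0],[0,100]))
k=roi(120,165,235,280)
box(k&(W[...,2]>30),'block');box(k&((H<6)|(H>174))&(S>150)&(W[...,2]>60),'pin')
box(k&(W[...,2]>68),'pin68')
E
```

```text
blue 1344 [ 510.9 -230.9] [195.9  90.9] 9.2 mean [ 532.2 -234.5    9.2] z [ 3.3  7.7 15. ]<stdin>:5: RuntimeWarning: Mean of empty slice.
  ret = um.true_divide(
Traceback (most recent call last):
IndexError: index -1 is out of bounds for axis 0 with size 0
```

```bash
cat > m.py <<'E'
from h import *
f=np.load('top0.npz');W=f['W'];p=f['p'];hsv=cv2.cvtColor(p,cv2.COLOR_RGB2HSV)
def box(m,name):
    q=W[m];q=q[~np.isnan(q[:,0])]
    if len(q)<3: print(name,len(q));return q
    r=cv2.minAreaRect(q[:,:2].astype(np.float32));print(name,len(q),np.round(r[0],1),np.round(r[1],1),round(r[2],1),'mean',np.round(q.mean(0),1),'z',np.round(np.percentile(q[:,2],[5,50,95]),1))
    return q
H,S,V=[hsv[...,i] for i in range(3)]
def roi(x0,x1,y0,y1):
    m=np.zeros(H.shape,bool);m[y0:y1,x0:x1]=1;return m
b=roi(305,372,200,302);c=roi(215,258,190,292);k=roi(120,165,235,280)
l=roi(333,358,272,294)
q=box(l&(W[...,2]>24),'lug')
box(c&(W[...,2]>38),'cyl38')
q=W[c&(W[...,2]>15)];m=q[:,:2].mean(0);u,s,vt=np.linalg.svd(q[:,:2]-m);print(m,np.degrees(np.arctan2(vt[0,1],vt[0,0])),'extent',np.percentile((q[:,:2]-m)@vt[0],[0,100]))
box(c&(W[...,2]>15),'cyl')
box(k&(W[...,2]>30),'block');box(k&(W[...,2]>60),'pin')
E
python3 m.py
```

```text
lug 279 [ 439.6 -239.6] [46.5 44.3] 8.6 mean [ 437.3 -239.6   34.1] z [27.1 34.4 39. ]
cyl38 872 [560.6  18.5] [149.5  48.8] 0.3 mean [549.9  18.8  46.7] z [40.4 46.8 52.6]
[535.50889865  18.55422805] 179.24251263749014 extent [-109.00842316   94.36625994]
cyl 1295 [542.6  18.2] [203.6  49.1] 0.3 mean [535.5  18.6  41.7] z [28.7 43.9 52.1]
block 680 [500.7 246.2] [61.7 60.9] 27.6 mean [499.4 243.7  49.7] z [38.8 45.7 85. ]
pin 89 [499.8 245.8] [20.8 21. ] 88.1 mean [499.5 244.3  82. ] z [68.4 84.  87.9]
```

Request:
step_arm:
  motion:
    - [[0, 0, 0], [0, 0, -6.3]]
    - [[0, 0, 0], [0, 0, -6.3]]
    - [[0, 0, 0], [0, 0, -6.3]]
    - [[-14, -30, 0], [0, 0, 0]]
    - [[-14, -30, 0], [0, 0, 0]]
    - [[-14, -30, 0], [0, 0, 0]]
    - [[-14, -30, 0], [0, 0, 0]]
    - [[-14, -30, 0], [0, 0, 0]]
    - [[-14, -30, 0], [0, 0, 0]]
    - [[-14, -30, 0], [0, 0, 0]]
  hand: 1

```text
time_s: 1.73
position: [333.4, 474.5, 229.8]
eef_rot: [180.0, 0.0, -180.0]
ft_force: [0.8, 0.3, -0.6]
finger_gap: 0.997
grasp_force: 0.0
```

Request:
step_arm:
  motion:
    - [[-14, -30, 0], [0, 0, 0]]
    - [[-14, -30, 0], [0, 0, 0]]
    - [[-14, -30, 0], [0, 0, 0]]
    - [[-14, -30, 0], [0, 0, 0]]
    - [[-14, -30, 0], [0, 0, 0]]
    - [[-14, -30, 0], [0, 0, 0]]
    - [[-14, -30, 0], [0, 0, 0]]
    - [[-14, -30, 0], [0, 0, 0]]
    - [[-14, -30, 0], [0, 0, 0]]
    - [[-14, -30, 0], [0, 0, 0]]

```text
time_s: 2.57
position: [473.4, 174.5, 229.9]
eef_rot: [180.0, 0.0, -180.0]
ft_force: [1.2, -0.1, 0.2]
finger_gap: 0.995
grasp_force: 0.0
```

Request:
step_arm:
  motion:
    - [[-15, -31, 0], [0, 0, 0]]
    - [[-15, -31, 0], [0, 0, 0]]
    - [[-15, -31, 0], [0, 0, 0]]
    - [[-15, -31, 0], [0, 0, 0]]
    - [[-15, -31, 0], [0, 0, 0]]
    - [[0, 0, 0], [0, 0, 0]]
    - [[0, 0, 0], [0, 0, 0]]
    - [[0, 0, 0], [0, 0, 0]]
    - [[0, 0, 0], [0, 0, 0]]
    - [[0, 0, 0], [0, 0, 0]]

```text
time_s: 3.4
position: [547.5, 22.4, 229.7]
eef_rot: [180.0, -0.0, -179.9]
ft_force: [0.7, 0.3, -0.2]
finger_gap: 1.001
grasp_force: 0.0
```

```bash
python3 - <<'E'
from h import *
c=capture('wrist');save(c,'w1');W=world(c,True);np.savez('w1.npz',W=W,p=c['pixels'])
s=readout.observe();print(s['position'],s['q'],c['K'].tolist())
m=(W[...,2]>38)&(W[...,2]<60)&(abs(W[...,0]-548)<100)&(abs(W[...,1]-18)<60)
m2=(W[...,2]>15)&(W[...,2]<60)&(abs(W[...,0]-548)<140)&(abs(W[...,1]-18)<50)
for k in(m,m2):
    q=W[k];print(len(q),cv2.minAreaRect(q[:,:2].astype(np.float32)),np.percentile(q[:,2],[5,50,95]))
print(np.nanmedian(W[...,2]))
E
```

```text
[547.54462447  22.30708265 229.75081082] [ -6.74555309  22.23177706  -2.05292795 114.89192252   1.11582082
  42.88854461  80.66680352] [[325.19226210127806, 0.0, 278.93645828991055], [0.0, 325.19226210127806, 210.59026195799936], [0.0, 0.0, 1.0]]
4121 ((549.2607421875, 19.26278305053711), (49.6682243347168, 125.29671478271484), 89.27501678466797) [42.68525758 47.79677702 51.41323965]
6065 ((540.9947509765625, 19.21196937561035), (50.120704650878906, 204.43699645996094), 89.35731506347656) [31.1202889  45.1114582  51.24106277]
1.4165270437498876
```

View pics/w1.png

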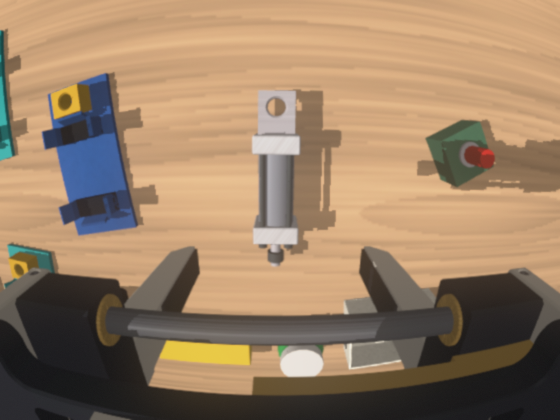

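The wrist view shows the cylinder below, caps at (276,145) and (276,230) with the eye at (276,107). The blue cradle is at (92,155) with its lug at (66,102), and the pin is at (478,157). I measured the cylinder origin at (547, 19.2), which matches the top camera.

Request:
step_arm:
  motion:
    - [[0.5, -3.1, 25], [0, 0, 0.6]]
    - [[0, 0, 25], [0, 0, 0]]
    - [[0, 0, 25], [0, 0, 0]]
    - [[0, 0, 25], [0, 0, 0]]
    - [[0, 0, 25], [0, 0, 0]]
    - [[0, 0, 25], [0, 0, 0]]
    - [[0, 0, 25], [0, 0, 0]]
    - [[0, 0, 25], [0, 0, 0]]
    - [[0, 0, 10], [0, 0, 0]]
    - [[0, 0, 3], [0, 0, 0]]

```text
time_s: 4.28
position: [546.4, 18.6, 15.0]
eef_rot: [-180.0, -0.2, 179.5]
ft_force: [-0.2, 0.3, 0.5]
finger_gap: 1.001
grasp_force: 0.0
```

Request:
step_arm:
  motion:
    - [[0, 0, 0], [0, 0, 0]]
    - [[0, 0, 0], [0, 0, 0]]
    - [[0, 0, 0], [0, 0, 0]]
    - [[0, 0, 0], [0, 0, 0]]
    - [[0, 0, 0], [0, 0, 0]]
    - [[0, 0, 0], [0, 0, 0]]
    - [[0, 0, 0], [0, 0, 0]]
    - [[0, 0, 0], [0, 0, 0]]
    - [[0, 0, 0], [0, 0, 0]]
    - [[0, 0, 0], [0, 0, 0]]
  hand: 0
  grip_force: 30

```text
time_s: 5.12
position: [547.5, 18.0, 16.8]
eef_rot: [180.0, 0.0, 179.4]
ft_force: [-0.5, 0.9, 3.8]
finger_gap: 0.426
grasp_force: 30.0
```

```bash
python3 - <<'E'
from h import *
f=np.load('w1.npz');W=f['W'];p=f['p'];hsv=cv2.cvtColor(p,cv2.COLOR_RGB2HSV);H,S,V=[hsv[...,i] for i in range(3)]
r=np.zeros(H.shape,bool);r[65:245,40:145]=1
def box(m,n):
    q=W[m];q=q[~np.isnan(q[:,0])];b=cv2.minAreaRect(q[:,:2].astype(np.float32));print(n,len(q),np.round(b[0],1),np.round(b[1],1),round(b[2],2),np.percentile(q[:,2],[5,50,95]).round(1))
for z1 in(12,16):box(r&(H>105)&(H<130)&(S>120)&(W[...,2]<z1)&(W[...,2]>2),'blue')
box(r&(H>12)&(H<28)&(S>150)&(W[...,2]>31)&(W[...,2]<42),'lug')
k=(abs(W[...,0]-500)<60)&(abs(W[...,1]-246)<60)
box(k&(W[...,2]>35)&(W[...,2]<48.5),'block')
box(k&(W[...,2]>76),'pin')
E
```

```text
blue 4510 [ 508.1 -228.6] [201.2 100. ] 8.63 [ 7.6  8.9 10.1]
blue 4516 [ 508.1 -228.6] [201.2 100. ] 8.63 [ 7.6  8.9 10.1]
lug 625 [ 432.  -239.7] [33.6 44.1] 8.29 [32.8 36.7 38.1]
block 1660 [498.7 246.5] [61.5 62. ] 27.5 [38.  45.4 46.8]
pin 314 [498.3 245.8] [20.6 20.9] 22.27 [77.7 85.  86.6]
```

Request:
step_arm:
  motion:
    - [[0, 0, -10], [0, 0, 0]]
    - [[0, 0, -20], [0, 0, 0]]
    - [[0, 0, -30], [0, 0, 0]]
    - [[0, 0, -30], [0, 0, 0]]
    - [[0, 0, -20], [0, 0, 0]]
    - [[5, -30, 0], [0, 0, 0]]
    - [[5, -35, 0], [0, 0, 0]]
    - [[5, -35, 0], [0, 0, 0]]
    - [[5, -35, 0], [0, 0, 0]]
    - [[3, -15, 0], [0, 0, 0]]

```text
time_s: 5.95
position: [520.7, -137.2, 126.8]
eef_rot: [-179.9, -0.1, 179.1]
ft_force: [-0.5, -0.7, -5.6]
finger_gap: 0.421
grasp_force: 30.0
```

Request:
step_arm:
  motion:
    - [[0, 0, 0], [0, 0, -3]]
    - [[0, 0, 0], [0, 0, -3.1]]
    - [[0, 0, 0], [0, 0, -3]]
    - [[0, 0, 0], [0, 0, 0]]
    - [[0, 0, 0], [0, 0, 0]]
    - [[0, 0, 0], [0, 0, 0]]
    - [[0, 0, 0], [0, 0, 0]]
    - [[0, 0, 0], [0, 0, 0]]
    - [[0, 0, 0], [0, 0, 0]]
    - [[0, 0, 0], [0, 0, 0]]

```text
time_s: 6.78
position: [522.8, -131.8, 126.6]
eef_rot: [-180.0, -0.0, -171.5]
ft_force: [-0.2, -0.7, -6.7]
finger_gap: 0.424
grasp_force: 30.0
```

```bash
python3 - <<'E'
from h import *
c=capture('wrist');save(c,'w2');W=world(c,True);np.savez('w2.npz',W=W,p=c['pixels'])
s=readout.observe();print(s['position'],s['eef_rot'],s['ft_force'],s['q'][6])
hsv=cv2.cvtColor(c['pixels'],cv2.COLOR_RGB2HSV);H,S,V=[hsv[...,i] for i in range(3)]
def box(m,n):
    q=W[m];q=q[~np.isnan(q[:,0])];
    if len(q)<5: print(n,len(q));return
    b=cv2.minAreaRect(q[:,:2].astype(np.float32));print(n,len(q),np.round(b[0],1),np.round(b[1],1),round(b[2],2),np.percentile(q[:,2],[5,50,95]).round(1))
r=(abs(W[...,0]-515)<130)&(abs(W[...,1]+227)<90)
box(r&(H>105)&(H<130)&(S>120)&(W[...,2]<12)&(W[...,2]>5),'blue')
box(r&(H>12)&(H<28)&(S>150)&(W[...,2]>33)&(W[...,2]<40),'lug')
P=np.array(s['position']);r=(abs(W[...,0]-P[0])<150)&(abs(W[...,1]-P[1])<60)&(W[...,2]>P[2]-12)&(W[...,2]<P[2]+50)
box(r&(np.hypot(W[...,0]-P[0],W[...,1]-P[1])>70)&(W[...,0]<P[0]),'eye')
E
```

```text
[ 522.8027636  -131.80816727  126.6205534 ] [-1.79997076e+02 -3.75420546e-03 -1.71495963e+02] [ 0.06937488 -0.18754466 -6.60167943] 100.30399062376031
blue 9526 [ 508.7 -229.1] [203.1  98.6] 8.44 [7.6 8.7 9.9]
lug 1702 [ 432.  -239.9] [33.4 44. ] 8.15 [35.  36.7 37.9]
eye 7024 [ 435.7 -144. ] [41.7 40.4] 7.99 [140.1 141.9 143.1]
```

View pics/w2.png

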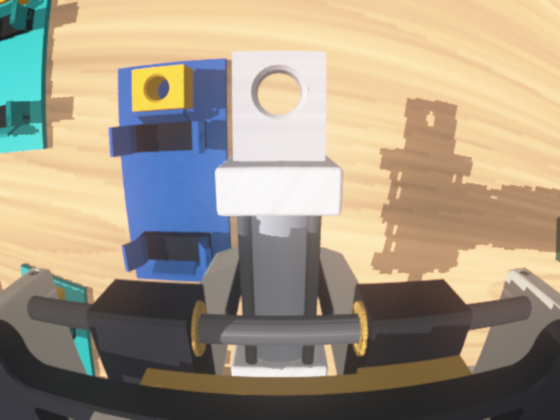

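The held cylinder is level, with its eye hole at (278,92). The lug hole is at (157,88). Now I measure the hole-to-hole offset.

```bash
python3 - <<'E'
from h import *
f=np.load('w2.npz');W=f['W'];p=f['p'];hsv=cv2.cvtColor(p,cv2.COLOR_RGB2HSV);H,S,V=[hsv[...,i] for i in range(3)]
def hole(m,n):
    m=m.astype(np.uint8)
    cs,h=cv2.findContours(m,cv2.RETR_CCOMP,cv2.CHAIN_APPROX_NONE)
    i=max((i for i in range(len(cs)) if h[0][i][3]>=0),key=lambda i:len(cs[i]))
    q=cs[i][:,0];P=W[q[:,1],q[:,0]];e=cv2.fitEllipse(P[:,:2].astype(np.float32))
    print(n,len(q),np.round(e,2) if 0 else e,P[:,2].mean());return np.array(e[0])
z=W[...,2];I=np.zeros(z.shape,bool);I[40:165,225:335]=1
a=hole(I&(z>139)&(z<145),'eye');J=np.zeros(z.shape,bool);J[55:120,120:200]=1
b=hole(J&(z>34.5)&(z<39)&(H>12)&(H<28),'lug')
b2=np.array([432.,-239.8]);d=a-np.array([522.8,-131.8]);print('eye-tcp',d,np.hypot(*d),np.degrees(np.arctan2(-d[1],-d[0])))
for yy in(8.3,):
    for L in(b,b2):
        o=L+90*np.array([np.cos(np.radians(yy)),np.sin(np.radians(yy))]);D=L-a
        t=np.radians(-171.5);print('seat',o,'delta',D,'tool',D@[np.cos(t),np.sin(t)],D@[np.sin(t),-np.cos(t)])
E
```

```text
eye 135 ((433.308349609375, -144.43321228027344), (20.0894775390625, 20.20836639404297), 154.88291931152344) 140.1145445484715
lug 79 ((431.6645202636719, -240.29928588867188), (20.999011993408203, 21.568464279174805), 166.9035186767578) 35.545554211673924
eye-tcp [-89.49165039 -12.63321228] 90.37894413056779 8.035143830780546
seat [ 520.72184128 -227.3072278 ] delta [ -1.64382935 -95.86607361] tool 15.79568118692553 -94.5700941093413
seat [ 521.05732102 -226.80794191] delta [ -1.30834961 -95.36678772] tool 15.390087252670629 -94.12587950736464
```

Request:
step_arm:
  motion:
    - [[3, -20, 0], [0, 0, 0]]
    - [[3, -20, 0], [0, 0, 0]]
    - [[3, -20, 0], [0, 0, 0]]
    - [[3, -20, 0], [0, 0, 0]]
    - [[2.6, -10, 0], [0, 0, 0]]
    - [[1, -4.4, 0], [0, 0, 0]]
    - [[0, 0, 0], [0, 0, 0]]
    - [[0, 0, 0], [0, 0, 0]]
    - [[0, 0, 15], [0, 0, 0]]
    - [[0, 0, 15], [0, 0, 0]]

```text
time_s: 7.67
position: [522.3, -226.1, 97.2]
eef_rot: [-180.0, 0.1, -171.4]
ft_force: [-0.4, -0.0, -6.8]
finger_gap: 0.421
grasp_force: 30.0
```

Request:
step_arm:
  motion:
    - [[0, 0, 15], [0, 0, 0]]
    - [[0, 0, 10], [0, 0, 0]]
    - [[0, 0, 8], [0, 0, 0]]
    - [[0, 0, 6], [0, 0, 0]]
    - [[0, 0, 4], [0, 0, 0]]
    - [[0, 0, 0], [0, 0, 0]]
    - [[0, 0, 0], [0, 0, 0]]
    - [[0, 0, 0], [0, 0, 0]]
    - [[0, 0, 0], [0, 0, 0]]
    - [[0, 0, 0], [0, 0, 0]]

```text
time_s: 8.5
position: [521.6, -227.8, 54.1]
eef_rot: [-180.0, 0.0, -171.5]
ft_force: [-0.4, 0.3, -5.9]
finger_gap: 0.421
grasp_force: 30.0
```

```bash
python3 - <<'E'
from h import *
c=capture('wrist');save(c,'w3');s=readout.observe();print(s['position'],s['eef_rot'],s['ft_force'])
E
```

```text
[ 521.48269708 -227.69952881   54.04036983] [-1.79980561e+02  3.23817465e-02 -1.71503732e+02] [-0.12165807 -0.23911659 -6.19387484]
```

View pics/w3.png

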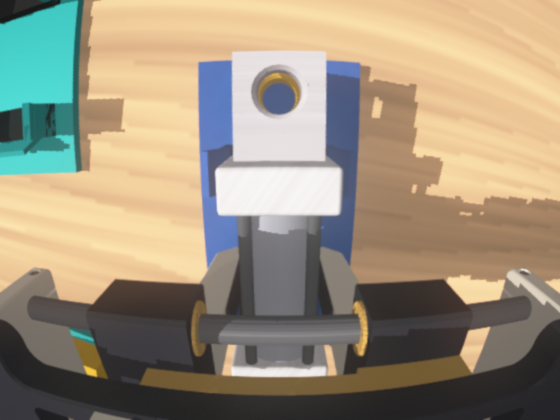

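The wrist view shows the lug hole through the eye hole at (278,93), so they are concentric. I'll lower gently.

Request:
step_arm:
  motion:
    - [[0, 0, 3], [0, 0, 0]]
    - [[0, 0, 3], [0, 0, 0]]
    - [[0, 0, 3], [0, 0, 0]]
    - [[0, 0, 2], [0, 0, 0]]
    - [[0, 0, 2], [0, 0, 0]]
    - [[0, 0, 1], [0, 0, 0]]
    - [[0, 0, 1], [0, 0, 0]]
    - [[0, 0, 0], [0, 0, 0]]
    - [[0, 0, 0], [0, 0, 0]]
    - [[0, 0, 0], [0, 0, 0]]
  grip_force: 15

```text
time_s: 9.38
position: [521.4, -227.6, 38.7]
eef_rot: [-180.0, 0.0, -171.5]
ft_force: [-0.3, 0.1, -5.6]
finger_gap: 0.426
grasp_force: 15.0
```

Request:
step_arm:
  motion:
    - [[0, 0, 0.5], [0, 0, 0]]
    - [[0, 0, 0.5], [0, 0, 0]]
    - [[0, 0, 0.5], [0, 0, 0]]
    - [[0, 0, 0.5], [0, 0, 0]]
    - [[0, 0, 0.3], [0, 0, 0]]
    - [[0, 0, 0], [0, 0, 0]]
    - [[0, 0, 0], [0, 0, 0]]
    - [[0, 0, 0], [0, 0, 0]]
    - [[0, 0, 0], [0, 0, 0]]
    - [[0, 0, 0], [0, 0, 0]]

```text
time_s: 10.22
position: [521.5, -227.6, 36.8]
eef_rot: [-180.0, 0.0, -171.5]
ft_force: [-1.9, 0.9, 6.0]
finger_gap: 0.426
grasp_force: 15.0
```

Request:
step_arm:
  motion:
    - [[0, 0, 0], [0, 0, 0]]
    - [[0, 0, 0], [0, 0, 0]]
    - [[0, 0, 0], [0, 0, 0]]
    - [[0, 0, 0], [0, 0, 0]]
    - [[0, 0, 0], [0, 0, 0]]
    - [[0, 0, 0], [0, 0, 0]]
    - [[0, 0, 0], [0, 0, 0]]
    - [[0, 0, -10], [0, 0, 0]]
    - [[0, 0, -20], [0, 0, 0]]
    - [[0, 0, -30], [0, 0, 0]]
  hand: 1

```text
time_s: 11.05
position: [520.2, -227.0, 95.8]
eef_rot: [179.9, -0.2, -171.5]
ft_force: [0.6, 0.7, 0.4]
finger_gap: 0.998
grasp_force: 0.0
```

Request:
step_arm:
  motion:
    - [[0, 0, -30], [0, 0, 0]]
    - [[0, 0, -30], [0, 0, 0]]
    - [[0, 0, -30], [0, 0, 0]]
    - [[0, 0, 0], [0, 0, 0]]
    - [[0, 0, 0], [0, 0, 0]]
    - [[0, 0, 0], [0, 0, 0]]
    - [[0, 0, 0], [0, 0, 0]]
    - [[0, 0, 0], [0, 0, 0]]
    - [[0, 0, 0], [0, 0, 0]]
    - [[0, 0, 0], [0, 0, 0]]

```text
time_s: 11.88
position: [521.1, -227.4, 185.5]
eef_rot: [180.0, -0.1, -171.5]
ft_force: [0.2, -0.5, -0.1]
finger_gap: 1.001
grasp_force: 0.0
```

```bash
python3 - <<'E'
from h import *
c=capture('wrist');save(c,'w4');W=world(c,True);np.savez('w4.npz',W=W,p=c['pixels'])
s=readout.observe();print(s['position'],s['eef_rot'])
z=W[...,2]
def hole(m,n):
    cs,h=cv2.findContours(m.astype(np.uint8),cv2.RETR_CCOMP,cv2.CHAIN_APPROX_NONE)
    i=max((i for i in range(len(cs)) if h[0][i][3]>=0),key=lambda i:len(cs[i]))
    q=cs[i][:,0];P=W[q[:,1],q[:,0]];print(n,len(q),cv2.fitEllipse(P[:,:2].astype(np.float32)),P[:,2].mean(),q.mean(0))
r=(np.hypot(W[...,0]-432,W[...,1]+240)<27)
print(np.nanmedian(z[r&(z>45)]))
hole((r&(z>47)),'eye')
q=W[(abs(W[...,0]-521)<70)&(abs(W[...,1]+227)<45)&(z>66)];print(np.percentile(q[:,2],[5,50,95]))
E
```

```text
[ 521.1221042  -227.47292185  185.68722748] [ 1.79968199e+02 -5.81373592e-02 -1.71490652e+02]
52.652671937575064
eye 62 ((431.7845153808594, -240.31256103515625), (20.16893768310547, 20.815330505371094), 101.90493774414062) 50.692352127696935 [278.48387097 104.96774194]
[ 69.42377081 285.93218426 301.14934273]
```

View pics/w4.png

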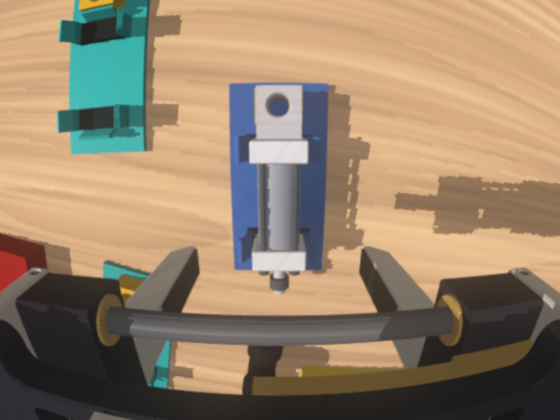

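The cylinder is seated: the eye hole measures (431.8, −240.3) at z 52.6, at pixel (278,105). Now for the pin.

Request:
step_arm:
  motion:
    - [[-3, 30, 0], [0, 0, 0]]
    - [[-3, 30, 0], [0, 0, 0]]
    - [[-3, 30, 0], [0, 0, 0]]
    - [[-3, 30, 0], [0, 0, 0]]
    - [[-3, 30, 0], [0, 0, 0]]
    - [[-3, 30, 0], [0, 0, 0]]
    - [[-3, 30, 0], [0, 0, 0]]
    - [[-3, 30, 0], [0, 0, 0]]
    - [[-3, 30, 0], [0, 0, 0]]
    - [[-3, 30, 0], [0, 0, 0]]

```text
time_s: 12.77
position: [506.4, 75.0, 186.2]
eef_rot: [-180.0, -0.0, -171.5]
ft_force: [0.3, -0.6, -0.5]
finger_gap: 1.001
grasp_force: 0.0
```

Request:
step_arm:
  motion:
    - [[-3, 30, 0], [0, 0, 0]]
    - [[-3, 30, 0], [0, 0, 0]]
    - [[-3, 30, 0], [0, 0, 0]]
    - [[-3, 30, 0], [0, 0, 0]]
    - [[-3, 30, 0], [0, 0, 0]]
    - [[-2.4, 21.6, 0], [0, 0, 0]]
    - [[0, 0, 0], [0, 0, 0]]
    - [[0, 0, 0], [0, 0, 0]]
    - [[0, 0, 0], [0, 0, 0]]
    - [[0, 0, 0], [0, 0, 0]]

```text
time_s: 13.6
position: [498.6, 244.4, 186.2]
eef_rot: [-180.0, -0.0, -171.6]
ft_force: [-0.7, -0.9, -0.2]
finger_gap: 1.002
grasp_force: 0.0
```

```bash
python3 - <<'E'
from h import *
c=capture('wrist');W=world(c,True)
s=readout.observe();print(s['position'],s['eef_rot'],s['q'][6])
hsv=cv2.cvtColor(c['pixels'],cv2.COLOR_RGB2HSV);H,S=hsv[...,0],hsv[...,1]
q=W[(np.hypot(W[...,0]-498,W[...,1]-246)<30)&((H<8)|(H>172))&(S>140)&(W[...,2]>81)&(W[...,2]<90)]
print(len(q),cv2.minEnclosingCircle(q[:,:2].astype(np.float32)),cv2.minAreaRect(q[:,:2].astype(np.float32)),np.median(q,0))
E
```

```text
[498.64455201 244.40686957 186.24625261] [-1.79959862e+02 -1.71213427e-02 -1.71597419e+02] 60.51613792915584
511 ((498.083740234375, 246.23104858398438), 10.911783218383789) ((498.1820373535156, 246.50636291503906), (20.851318359375, 20.616945266723633), 18.891326904296875) [497.41262029 246.30345593  85.47776717]
```

Request:
step_arm:
  motion:
    - [[0.2, 1.9, 20], [0, 0, 0]]
    - [[0, 0, 25], [0, 0, 0]]
    - [[0, 0, 25], [0, 0, 0]]
    - [[0, 0, 20], [0, 0, 0]]
    - [[0, 0, 15], [0, 0, 0]]
    - [[0, 0, 10], [0, 0, 0]]
    - [[0, 0, 6], [0, 0, 0]]
    - [[0, 0, 0], [0, 0, 0]]
    - [[0, 0, 0], [0, 0, 0]]
    - [[0, 0, 0], [0, 0, 0]]

```text
time_s: 14.48
position: [498.5, 247.8, 66.2]
eef_rot: [180.0, 0.1, -171.5]
ft_force: [-0.1, 1.2, -0.3]
finger_gap: 0.994
grasp_force: 0.0
```

Request:
step_arm:
  motion:
    - [[0, 0, 0], [0, 0, 0]]
    - [[0, 0, 0], [0, 0, 0]]
    - [[0, 0, 0], [0, 0, 0]]
    - [[0, 0, 0], [0, 0, 0]]
    - [[0, 0, 0], [0, 0, 0]]
    - [[0, 0, 0], [0, 0, 0]]
    - [[0, 0, 0], [0, 0, 0]]
    - [[0, 0, 0], [0, 0, 0]]
    - [[0, 0, 0], [0, 0, 0]]
    - [[0, 0, 0], [0, 0, 0]]
  hand: 0
  grip_force: 25

```text
time_s: 15.32
position: [498.0, 247.7, 65.3]
eef_rot: [-180.0, -0.0, -171.5]
ft_force: [0.5, -0.4, -0.6]
finger_gap: 0.334
grasp_force: 0.0
```

Still closing.

Request:
step_arm:
  motion:
    - [[0, 0, 0], [0, 0, 0]]
    - [[0, 0, 0], [0, 0, 0]]
    - [[0, 0, 0], [0, 0, 0]]
    - [[0, 0, 0], [0, 0, 0]]
    - [[0, 0, 0], [0, 0, 0]]
    - [[0, 0, 0], [0, 0, 0]]
    - [[0, 0, 0], [0, 0, 0]]
    - [[0, 0, 0], [0, 0, 0]]
    - [[0, 0, -5], [0, 0, 0]]
    - [[0, 0, -10], [0, 0, 0]]

```text
time_s: 16.15
position: [497.4, 247.5, 80.0]
eef_rot: [-180.0, -0.1, -171.5]
ft_force: [-0.5, 0.6, -0.3]
finger_gap: 0.233
grasp_force: 25.0
```

Request:
step_arm:
  motion:
    - [[0, 0, -20], [0, 0, 0]]
    - [[0, 0, -30], [0, 0, 0]]
    - [[0, 0, -30], [0, 0, 0]]
    - [[0, 0, -15], [0, 0, 0]]
    - [[0, 0, 0], [0, 0, 0]]
    - [[0, 0, 0], [0, 0, 0]]
    - [[0, 0, 0], [0, 0, 0]]
    - [[0, 0, 0], [0, 0, 0]]
    - [[0, 0, 0], [0, 0, 0]]
    - [[0, 0, 0], [0, 0, 0]]

```text
time_s: 16.98
position: [497.6, 247.5, 174.5]
eef_rot: [-180.0, -0.1, -171.5]
ft_force: [-0.1, 0.5, -1.3]
finger_gap: 0.229
grasp_force: 25.0
```

```bash
python3 - <<'E'
from h import *
c=capture('wrist');save(c,'w5');W=world(c,True)
s=readout.observe();P=s['position'];print(P,s['eef_rot'],s['ft_force'],s['finger_gap'],s['grasp_force'])
hsv=cv2.cvtColor(c['pixels'],cv2.COLOR_RGB2HSV);H,S=hsv[...,0],hsv[...,1]
m=(np.hypot(W[...,0]-P[0],W[...,1]-P[1])<30)&((H<8)|(H>172))&(S>140);q=W[m];print(len(q),np.nanpercentile(q,[0,50,100],axis=0))
E
```

```text
[497.66789632 247.58429886 174.55760114] [-1.79969280e+02 -7.53582304e-02 -1.71486703e+02] [ 0.31799927  0.31372135 -0.24713842] 0.23558673441370073 24.99991536140442
2238 [[486.55404103 237.60257451 161.6876673 ]
 [492.02468971 247.61893571 193.9287756 ]
 [507.83063578 260.13986987 196.57619744]]
```

View pics/w5.png

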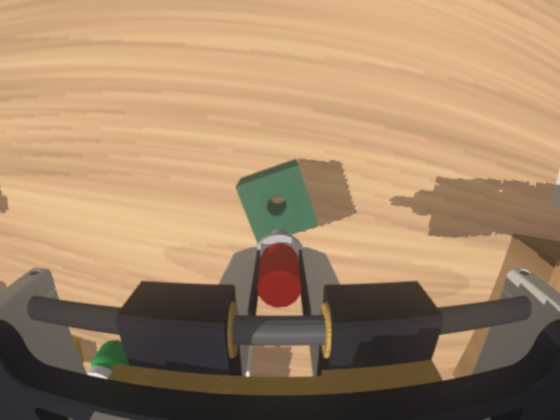

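The pin is held upright, with its head at (279,275).

Request:
step_arm:
  motion:
    - [[7.6, -26.3, 0], [0, 0, 0]]
    - [[7.6, -26.3, 0], [0, 0, 0]]
    - [[7.6, -26.3, 0], [0, 0, 0]]
    - [[7.6, -26.3, 0], [0, 0, 0]]
    - [[7.6, -26.3, 0], [0, 0, 0]]
    - [[7.6, -26.3, 0], [0, 0, 0]]
    - [[7.6, -26.3, 0], [0, 0, 0]]
    - [[7.6, -26.3, 0], [0, 0, 0]]
    - [[7.6, -26.3, 0], [0, 0, 0]]
    - [[7.6, -26.3, 0], [0, 0, 0]]

```text
time_s: 17.87
position: [461.3, -24.8, 175.1]
eef_rot: [180.0, -0.0, -171.5]
ft_force: [-0.6, -0.2, -0.6]
finger_gap: 0.232
grasp_force: 25.0
```

Request:
step_arm:
  motion:
    - [[7.6, -26.3, 0], [0, 0, 0]]
    - [[7.6, -26.3, 0], [0, 0, 0]]
    - [[7.6, -26.3, 0], [0, 0, 0]]
    - [[7.6, -26.3, 0], [0, 0, 0]]
    - [[7.6, -26.3, 0], [0, 0, 0]]
    - [[7.6, -26.3, 0], [0, 0, 0]]
    - [[7.6, -26.3, 0], [0, 0, 0]]
    - [[7.6, -26.3, 0], [0, 0, 0]]
    - [[0, 0, 0], [0, 0, 0]]
    - [[0, 0, 0], [0, 0, 0]]

```text
time_s: 18.7
position: [432.2, -242.1, 174.9]
eef_rot: [180.0, -0.0, -171.7]
ft_force: [0.4, 1.2, -0.7]
finger_gap: 0.233
grasp_force: 25.0
```

Request:
step_arm:
  motion:
    - [[0, 0, 15], [0, 0, 0]]
    - [[0, 0, 15], [0, 0, 0]]
    - [[0, 0, 10], [0, 0, 0]]
    - [[0, 0, 6], [0, 0, 0]]
    - [[0, 0, 2], [0, 0, 0]]
    - [[0, 0, 0], [0, 0, 0]]
    - [[0, 0, 0], [0, 0, 0]]
    - [[0, 0, 0], [0, 0, 0]]
    - [[0, 0, 0], [0, 0, 0]]
    - [[0, 0, 0], [0, 0, 0]]

```text
time_s: 19.53
position: [432.9, -240.8, 127.8]
eef_rot: [-180.0, 0.0, -171.5]
ft_force: [0.0, -1.1, -1.8]
finger_gap: 0.23
grasp_force: 25.0
```

```bash
python3 - <<'E'
from h import *
c=capture('wrist');save(c,'w6')
s=readout.observe();P=s['position'];print(P,s['eef_rot'],s['ft_force'])
E
```

```text
[ 432.8803758  -240.87892057  127.70654647] [-1.79974206e+02  3.76088112e-02 -1.71503940e+02] [-0.47075891  0.10136386 -0.99232169]
```

View pics/w6.png

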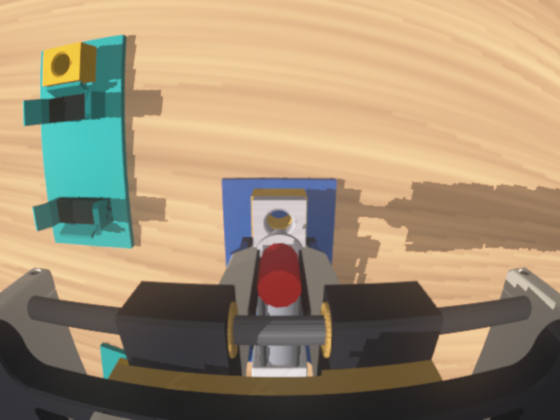

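The pin hangs over the eye, whose hole is at (279,218). I'll correct about 1 mm and lower it.

Request:
step_arm:
  motion:
    - [[1, 0.6, 0], [0, 0, 0]]
    - [[0, 0, 4], [0, 0, 0]]
    - [[0, 0, 5], [0, 0, 0]]
    - [[0, 0, 5], [0, 0, 0]]
    - [[0, 0, 5], [0, 0, 0]]
    - [[0, 0, 4], [0, 0, 0]]
    - [[0, 0, 2], [0, 0, 0]]
    - [[0, 0, 0], [0, 0, 0]]
    - [[0, 0, 0], [0, 0, 0]]
    - [[0, 0, 0], [0, 0, 0]]

```text
time_s: 20.42
position: [431.7, -240.3, 102.4]
eef_rot: [-180.0, 0.0, -171.5]
ft_force: [0.3, 0.5, -1.2]
finger_gap: 0.231
grasp_force: 25.0
```

Request:
step_arm:
  motion:
    - [[0, 0, 3], [0, 0, 0]]
    - [[0, 0, 4], [0, 0, 0]]
    - [[0, 0, 4], [0, 0, 0]]
    - [[0, 0, 4], [0, 0, 0]]
    - [[0, 0, 4], [0, 0, 0]]
    - [[0, 0, 4], [0, 0, 0]]
    - [[0, 0, 3], [0, 0, 0]]
    - [[0, 0, 2], [0, 0, 0]]
    - [[0, 0, 0], [0, 0, 0]]
    - [[0, 0, 0], [0, 0, 0]]

```text
time_s: 21.25
position: [431.6, -240.3, 74.2]
eef_rot: [180.0, -0.0, -171.5]
ft_force: [-0.2, -0.3, -0.5]
finger_gap: 0.233
grasp_force: 25.0
```

Request:
step_arm:
  motion:
    - [[0, 0, 0.5], [0, 0, 0]]
    - [[0, 0, 0.5], [0, 0, 0]]
    - [[0, 0, 0.5], [0, 0, 0]]
    - [[0, 0, 0.5], [0, 0, 0]]
    - [[0, 0, 0.3], [0, 0, 0]]
    - [[0, 0, 0], [0, 0, 0]]
    - [[0, 0, 0], [0, 0, 0]]
    - [[0, 0, 0], [0, 0, 0]]
    - [[0, 0, 0], [0, 0, 0]]
    - [[0, 0, 0], [0, 0, 0]]

```text
time_s: 22.08
position: [431.7, -240.3, 72.2]
eef_rot: [-180.0, 0.0, -171.5]
ft_force: [-0.9, 0.9, 5.7]
finger_gap: 0.231
grasp_force: 25.0
```

Contact came at the expected height, so the pin is home. I'll release and rise.

Request:
step_arm:
  motion:
    - [[0, 0, 0], [0, 0, 0]]
    - [[0, 0, 0], [0, 0, 0]]
    - [[0, 0, 0], [0, 0, 0]]
    - [[0, 0, 0], [0, 0, 0]]
    - [[0, 0, 0], [0, 0, 0]]
    - [[0, 0, 0], [0, 0, 0]]
    - [[0, 0, 0], [0, 0, 0]]
    - [[0, 0, -10], [0, 0, 0]]
    - [[0, 0, -20], [0, 0, 0]]
    - [[0, 0, -30], [0, 0, 0]]
  hand: 1

```text
time_s: 22.92
position: [430.6, -239.6, 131.7]
eef_rot: [179.9, -0.2, -171.5]
ft_force: [0.8, -0.3, -0.1]
finger_gap: 0.902
grasp_force: 0.0
```

Request:
step_arm:
  motion:
    - [[0, 0, -30], [0, 0, 0]]
    - [[0, 0, -30], [0, 0, 0]]
    - [[0, 0, -20], [0, 0, 0]]
    - [[0, 0, 0], [0, 0, 0]]
    - [[0, 0, 0], [0, 0, 0]]
    - [[0, 0, 0], [0, 0, 0]]
    - [[0, 0, 0], [0, 0, 0]]
    - [[0, 0, 0], [0, 0, 0]]
    - [[0, 0, 0], [0, 0, 0]]
    - [[0, 0, 0], [0, 0, 0]]

```text
time_s: 23.75
position: [431.4, -240.1, 211.3]
eef_rot: [180.0, -0.1, -171.5]
ft_force: [-0.4, -0.5, -0.7]
finger_gap: 0.999
grasp_force: 0.0
```

```bash
python3 - <<'E'
from h import *
c=capture('wrist');save(c,'w7');W=world(c,True)
s=readout.observe();P=s['position'];print(P,s['ft_force'])
hsv=cv2.cvtColor(c['pixels'],cv2.COLOR_RGB2HSV);H,S=hsv[...,0],hsv[...,1]
q=W[(np.hypot(W[...,0]-432,W[...,1]+240)<30)&((H<8)|(H>172))&(S>140)];t=q[q[:,2]>88]
print(len(q),np.nanpercentile(q[:,2],[1,50,99]),cv2.minAreaRect(t[:,:2].astype(np.float32)))
E
```

```text
[ 431.4675897  -240.14669028  211.4656815 ] [ 0.32755266 -0.34409241 -0.80002643]
502 [69.37429667 92.31194741 93.99259985] ((431.1529235839844, -239.70484924316406), (20.25863265991211, 18.588266372680664), 8.67147159576416)
```

View pics/w7.png

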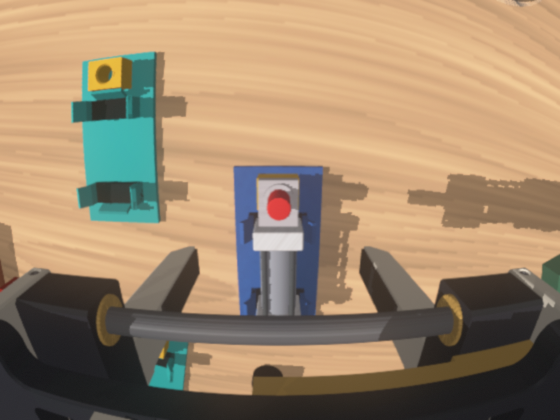

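The pin stands upright at (279,205). Its head top is at z ≈ 92, as it should be when home, and it is centred on the eye. I'll hand the job in.

```bash
python3 -c "
from bench import finish_job
print(finish_job())"
```

```text
the job is handed in; nothing more can be done
None
```

The cylinder is seated in the blue cradle with the lock pin pushed home through eye and lug. I handed the job in at about 24 s on the robot's clock; no verdict came back, but my last measurements were within the tolerances.

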